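# Lock the capsule plate with its quarter-turn pin

## Task

Take the blue-winged quarter-turn pin out of its white parking block and put it into the keyhole of the capsule plate on the filling machine. Press it down against its spring, gently and without ever pushing hard on the machine (25 N is too much), give it a quarter turn, let it spring up into its locked detent and let go, leaving it standing upright and locked crosswise to the slot; leave the other things on the table where they are.

Things in the scene. Friction and masses are not known exactly. Their poses are not given: they have to be found in the camera images.
- pin_grip (a point): Middle of the blue wing of the quarter-turn pin, on its axis. Pin: loose, upright, 96 mm tall, about 120 g, alike after a half turn. Wing: 34 mm long (x), 14 mm thick (y, the way to pinch it), from 24 mm below to 20 mm above this point. Under it a flange 26 mm across, 5 mm thick, then a stem 9 mm across down to a flat foot 76 mm below this point. Lift 50 mm to free it from its block.
- pin_bar (a point): Middle of the pin's steel cross-bar, 71 mm below the wing's middle and 5 mm above the foot; the bar is 28 mm long, 6 mm wide and 7 mm tall and runs through the stem along x, in line with the wing.
- lock_mouth (a point): Centre of the keyhole's mouth in the machine's top, 100 mm above the table; z up. A slot along x, 34 mm long, 14 mm wide (33 x 13 deeper in), with a brass lead-in chamfer 3 mm wide all round: the pin goes in with wing and bar along x, either way round. Capsule heads beside it rise 8 mm above it.
- lock_spring (a point): Top of the damped spring plunger, 24 mm below the mouth, that the pin's foot meets; real height up to 8 mm more or less, not measured: feel for it. It pushes back with 1 N, then 1.2 N more per mm. After 9.5 mm (12.4 N) the bar is clear below the lugs and turns freely, after 11.5 mm (14.8 N) it is on a hard stop: press to 14 to 17 N and turn there. Pressed less, the bar cannot turn.
- lock_pocket (a point): Where the bar's middle rests when locked, 22.5 mm below the mouth, again up to 8 mm more or less, not measured. After a quarter turn (either way) under load, let up: the bar rises 6 mm into V pockets under the two lugs, along this point's y, which pull it true from up to 20 degrees off; 5 N of spring hold it there. The wing is then crosswise to the slot, its middle 71 mm above the bar.
- park: White plastic parking block that holds the pin at the start, fixed, 74 x 56 x 50 mm tall; origin at the centre of its underside; its slot along x is 35 x 14 mm.
- machine: Aluminium capsule filling machine, fixed, 240 x 300 mm, 100 mm tall, with a plate of red capsules; origin at the centre of its underside. The keyhole is 85 mm from the centre along -x. Two brass posts at its far corners rise 22 mm above the deck. Pressed or struck with more than 25 N by anything, pin included, it counts as damaged.
- dish: Steel bowl, 90 mm across, 40 mm tall, loose; origin under its centre. Leave alone.
- amber_bottle: Amber bottle, 64 mm across, 130 mm tall, loose; origin under its centre. Leave alone.
- white_jar: White jar with blue cap, 76 mm across, 85 mm tall, loose; origin under its centre. Leave alone.
- beaker: Aluminium beaker, 70 mm across, 90 mm tall, loose; origin under its centre. Leave alone.
- brush: Small hand brush lying down, loose. Leave alone.
- caps_tray: Blue open tray, 130 x 180 x 35 mm, loose; origin under its centre. Leave alone.
Not all that is in view belongs to the job. Of the things that look like the part that bears pin_grip, take the one that is nearest to the robot's base at the start.

How it is judged:
By the outcome, as a careful person would: the job done as asked, in the order asked, and still so for the second after the job is handed in, with the robot touching nothing.
It also fails if it takes over 54 s, if anything falls off the work surface, if the arm or the gripper's body presses on something with over 40 N, if the wrist force passes 120 N, or if a joint passes its speed limit or range.

## Robot

A 6-joint arm with a two-finger parallel gripper is mounted at the origin on the work surface. World frame = base frame: x ahead of the robot, y to its left, z up, the work surface at z = 0. Lengths are in m, angles in rad, forces in N, time in s.
With the tool pointing down it reaches from about 0.325 to 0.875 m from the base axis. Payload 4.4 kg.
Tool frame: the origin (TCP) lies between the finger pads; the fingertips stand ahead of it and the grasp point (between the pads) lies 2 mm behind it (robot.nose_length is the z of the fingertips in the tool frame, in m); z points along the fingers, y is the line along which they close (so a half turn about z gives the same grasp; the last joint's range is limited). The gripper opens to 85 mm and grips with 20 to 120 N. Pads are 22 mm wide; open, the fingers measure 114 mm over their backs; the gripper's body (76 mm by 85 mm) begins 54 mm behind the grasp point. The pads swing forward as they close: fully open they stand 13 mm farther back than shut.
Start: joints at [1.067, 0.207, 1.542, -0, 1.393, -0.15], TCP at [0.199, 0.54, 0.248] pointing down, gripper open.
Joint ranges: [-2.73, 2.73], [-0.86, 2.22], [0.23, 2.46], [-1.11, 4.25], [0.08, 2.63], [-2.82, 2.82]. Speed limits (rad/s): [2.79, 2.79, 3.14, 3.14, 3.14, 3.14].

## Interface

Orientations are given as a rotation vector (axis times angle).
In Python, from rig import robot gives the robot as it stands.
- The arm moves only by the shell command python3 -m inch 'ROWS' [FORCE]. ROWS is JSON, a list that holds one entry, the list of rows, each a list of 7 numbers: the shift along the tool's x, y, z in cm, then the turn, a rotation vector about the tool's x, y, z in degrees, then the opening in per cent of the stroke, from 0 (shut) to 100 (fully open). In form: [[[tx, ty, tz, rx, ry, rz, gripper], ...]]. A call has 1 to 20 rows; each row shifts and turns the commanded pose from where the row before left it, along the tool's axes as they then stand; what a row does not reach is not made up. A row lasts 1/8 s, in which the tool goes at most 62.5 mm and 10.7 degrees, less where a joint would pass 70% of its speed; a pose out of reach is approached as far as the arm can. A call with a gripper value outside its range is refused whole. The fingers move at their own pace and stop on an object; FORCE is the grip in N (left out, the last holds). Time passes only in rows, so rows that do not move let the fingers close. It gives the time, the measured TCP pose, the force, the opening and the grip force at its end, in the units of the state.
- robot.state(): the state, without advancing time (a new reading comes with each control period).
- robot.capture(name): name is "scene" or "top"; returns (picture, depth): 480x640x3 uint8, red, green, blue; 480x640 float32, m along the optical axis (not along the pixel's ray), 0 where there is no reading.
- robot.get_calibration(name): a dict with "mtx" (3x3 intrinsics, pixels), "R" (3x3) and "t" (3): a world point X has camera coordinates R X + t. Camera axes: x right, y down, z forward; pixel columns grow to the right and rows downward; lengths in m; the calibration is good to about 2 mm. A picture is of the moment at which its call begins. get_calibration takes no time and is no camera call.
- robot.job_done(): hands the job in; it is judged then, once.
The state is a dict: "time": time; "joint_pos": joint angles; "qvel": joint speeds; "effort": joint torques, N m; "tcp_pos": TCP position; "tcp_rot": TCP orientation; "contact_force": force on the tool from outside, world axes, zero at the start; "torque": the same for the moment, N m; "grip_width": opening from 0.0 (shut) to 1.0 (fully open); "grasp_force": force on a finger pad.
Only numpy, scipy, OpenCV 4.12 (cv2) and the standard library are available. Lean on these libraries where they do the work, as an engineer would, in place of code of your own. Each camera call takes 0.05 s, during which the arm holds its last target. There are 200 camera calls.

## Working session

There is one attempt and no reset: what is moved stays moved. The work goes in short steps, Python scripts to look and compute and a shell command to move; the robot and the scene stay as the last step left them, time stands still between calls to the robot, and variables do not carry over. Pictures are saved under pics/ and viewed, at most 10 in all, crops included, and the job is handed in when it is done.

```bash
ls; mkdir -p pics; python3 - <<'E'
from rig import robot
import cv2,numpy as np
for n in("scene","top"):
    p,d=robot.capture(n); np.savez(f"pics/{n}0.npz",p=p,d=d)
    cv2.imwrite(f"pics/{n}0.png",p[:,:,::-1])
    c=robot.get_calibration(n); print(n,c["mtx"].round(1).tolist(),(-c["R"].T@c["t"]).round(3),c["R"].round(3).tolist())
s=robot.state(); print({k:np.round(v,3).tolist() for k,v in s.items()}, robot.nose_length)
E
```

```text
pics
scene [[517.7, 0.0, 316.7], [0.0, 517.7, 239.2], [0.0, 0.0, 1.0]] [1.017 0.91  0.906] [[-0.845, 0.535, -0.016], [0.332, 0.5, -0.8], [-0.419, -0.681, -0.6]]
top [[446.0, 0.0, 316.5], [0.0, 446.0, 243.7], [0.0, 0.0, 1.0]] [0.362 0.    1.246] [[-0.01, -1.0, 0.005], [-0.996, 0.01, -0.086], [0.086, -0.006, -0.996]]
{'time': 0.1, 'joint_pos': [1.068, 0.207, 1.543, -0.0, 1.394, -0.151], 'qvel': [0.0, -0.0, -0.004, 0.0, 0.0, -0.0], 'effort': [0.0, -38.409, -29.255, -0.0, 0.005, 0.0], 'tcp_pos': [0.198, 0.539, 0.247], 'tcp_rot': [-0.551, -3.092, 0.003], 'contact_force': [-0.367, 0.033, 0.028], 'torque': [-0.025, -0.04, 0.042], 'grasp_force': 0.0, 'grip_width': 0.997} 0.017
```

View pics/scene0.png

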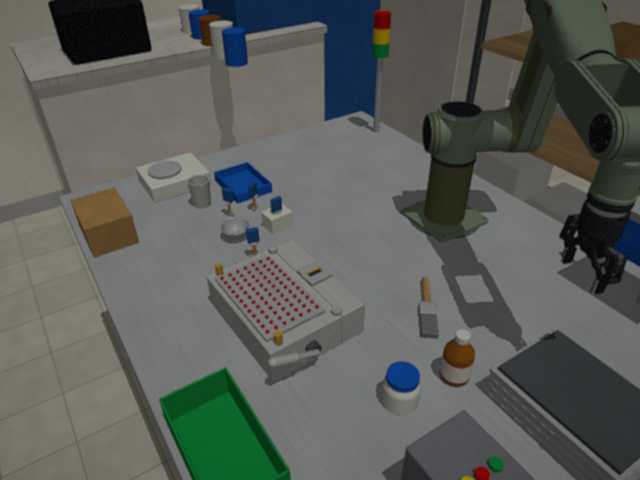

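View pics/top0.png

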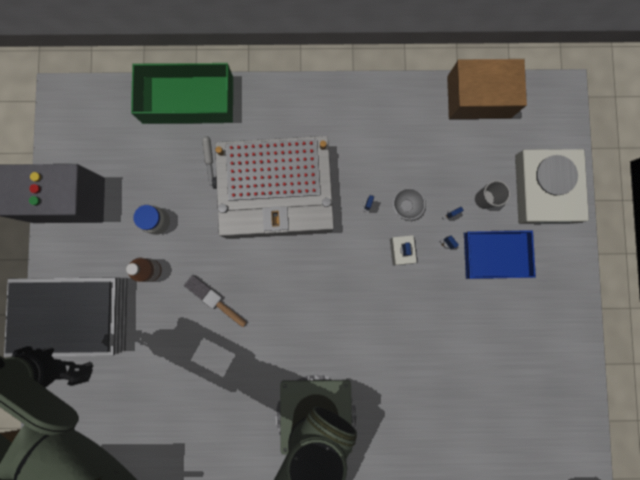

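Scene: the blue-winged pins are at scene (276,205) in the white block (top 407,249), and three loose look-alikes at scene (252,235), (228,200), (252,190) (top (370,202), (455,212), (450,242)). The keyhole with brass rim is at scene (316,271) / top (276,218). The one in the white block is meant; I confirm it with distances and a crop.

```bash
cat > h.py <<'E'
import numpy as np,cv2
from rig import robot
def ray(n,uv):
    c=robot.get_calibration(n); R,t=c["R"],np.ravel(c["t"])
    d=np.linalg.inv(c["mtx"])@np.array([uv[0],uv[1],1.]); return -R.T@t,R.T@d
def plane(n,uv,z):
    o,d=ray(n,uv); return o+d*(z-o[2])/d[2]
def tri(u1,u2):
    (o,d),(p,e)=ray("scene",u1),ray("top",u2)
    d=d/np.linalg.norm(d);e=e/np.linalg.norm(e)
    a=np.linalg.lstsq(np.c_[d,-e],p-o,rcond=None)[0]
    x,y=o+a[0]*d,p+a[1]*e; return (x+y)/2,np.linalg.norm(x-y)
def proj(n,X):
    c=robot.get_calibration(n); q=c["mtx"]@(c["R"]@X+np.ravel(c["t"])); return q[:2]/q[2]
def pts(n,d,m):   # world points of mask pixels from depth
    v,u=np.nonzero(m&(d>0)); c=robot.get_calibration(n); z=d[v,u]
    q=(np.linalg.inv(c["mtx"])@np.c_[u,v,np.ones(len(u))].T)*z
    return (c["R"].T@(q-np.ravel(c["t"])[:,None])).T
def hsv(p): return cv2.cvtColor(p,cv2.COLOR_RGB2HSV)
def blue(p): return cv2.inRange(hsv(p),(100,110,30),(125,255,255))>0
def brass(p): return cv2.inRange(hsv(p),(10,90,60),(30,255,255))>0
E
python3 - <<'E'
from h import *
I={n:np.load(f"pics/{n}0.npz") for n in("scene","top")}
for n,f in(("scene",blue),("scene",brass),("top",blue),("top",brass)):
    p,d=I[n]["p"],I[n]["d"]; m=f(p).astype(np.uint8)
    k,l,s,c=cv2.connectedComponentsWithStats(m)
    for i in range(1,k):
        if 8<s[i,4]<1500:
            P=pts(n,d,l==i); 
            if len(P)<5: continue
            xy=P[:,:2]; a=cv2.minAreaRect(xy.astype(np.float32)*1000)
            print(n,f.__name__,c[i].round(1),s[i,4],"med",np.median(P,0).round(3),"zmax",P[:,2].max().round(3),"r",np.hypot(*np.median(xy,0)).round(3),"rect",np.round(a[0]),np.round(a[1]),round(a[2]))
def crop(n,x,y,w,h,k): return cv2.resize(I[n]["p"][y:y+h,x:x+w,::-1],None,fx=k,fy=k,interpolation=cv2.INTER_CUBIC)
A=crop("scene",210,170,130,120,3);B=crop("top",250,180,170,90,4)
A=cv2.resize(A,(390,360)); o=np.zeros((600,700,3),np.uint8); o[:360,:680]=B[:360,:680]; o[360:600,:390]=A[20:260]
o[360:600,400:700]=cv2.resize(crop("top",385,230,40,40,6),(300,240))
cv2.imwrite("pics/c1.png",o)
E
```

```text
scene blue [275.8 203.5] 122 med [ 0.449 -0.235  0.083] zmax 0.102 r 0.507 rect [ 448. -239.] [37. 18.] 8
scene blue [629.5 241.5] 780 med [-1.022  0.117 -0.455] zmax 0.397 r 1.029 rect [-508.  348.] [1530.  113.] 22
scene blue [252.  234.6] 161 med [ 0.574 -0.141  0.08 ] zmax 0.098 r 0.591 rect [ 573. -142.] [20. 31.] 78
scene blue [402.5 376.3] 828 med [0.541 0.446 0.084] zmax 0.089 r 0.702 rect [538. 443.] [67. 64.] 35
scene brass [208.8  27.1] 185 med [ 0.124 -1.458  0.296] zmax 0.304 r 1.463 rect [  118. -1463.] [173.  87.] 45
scene brass [627.3  41.2] 481 med [-1.096 -0.183  0.309] zmax 0.315 r 1.111 rect [-1141.  -225.] [322. 120.] 37
scene brass [634.1  27. ] 47 med [-1.239 -0.265  0.311] zmax 0.314 r 1.267 rect [-1241.  -267.] [128.  40.] 32
scene brass [381.2  35.9] 256 med [-0.183 -0.576  0.376] zmax 0.404 r 0.605 rect [-564. -990.] [1147.   58.] 47
scene brass [510.1  45. ] 877 med [-1.015 -0.701  0.175] zmax 0.538 r 1.233 rect [-661. -442.] [1456.  207.] 36
scene brass [502.7 108.1] 11 med [-1.208 -0.788 -0.206] zmax -0.203 r 1.442 rect [-1213.  -790.] [70. 18.] 19
scene
[... 1645 characters left out ...]

top brass [322.5 144.1] 39 med [ 0.716 -0.024  0.12 ] zmax 0.126 r 0.717 rect [717. -25.] [13. 14.] 89
top brass [218.7 149.8] 36 med [0.704 0.242 0.121] zmax 0.125 r 0.744 rect [704. 243.] [14. 14.] 10
top brass [ 34.6 176.3] 82 med [0.63  0.689 0.158] zmax 0.162 r 0.933 rect [630. 690.] [26. 22.] 81
top brass [275.8 220. ] 44 med [0.527 0.1   0.071] zmax 0.1 r 0.536 rect [525.  99.] [25. 15.] 1
top brass [137.6 260.5] 28 med [0.422 0.457 0.092] zmax 0.101 r 0.622 rect [422. 456.] [ 8. 25.] 0
top brass [138.1 277.1] 66 med [0.38  0.452 0.09 ] zmax 0.109 r 0.591 rect [379. 454.] [17. 36.] 14
top brass [230.9 313.7] 170 med [0.278 0.228 0.017] zmax 0.023 r 0.359 rect [279. 228.] [91. 14.] 52
```

View pics/c1.png

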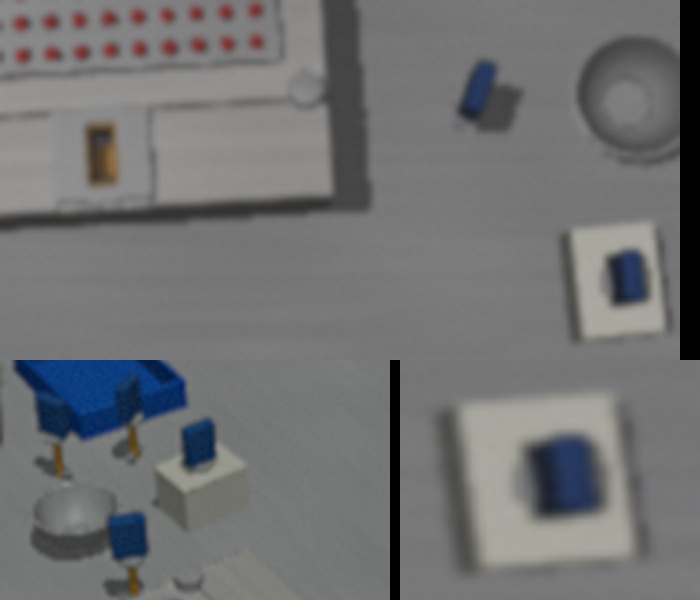

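The crop shows the pin standing in the white block (top crop (628,277)); it is also the nearest at r 0.507 m, the look-alikes being at ≥0.585 m and on thin brass stems of their own. Keyhole rim is at top ≈(275.5,218.5).

```bash
cat >> h.py <<'E'
from scipy.spatial.transform import Rotation as Ro
def go(X,yaw):
    """shift (tool cm) and turn (deg) to bring TCP to X, pointing down, tool y at world angle yaw deg"""
    s=robot.state(); R=Ro.from_rotvec(s["tcp_rot"]); a=np.radians(yaw)
    y=np.array([np.cos(a),np.sin(a),0]);
    if y@R.as_matrix()[:,1]<0: y=-y
    z=np.array([0,0,-1.]); T=Ro.from_matrix(np.c_[np.cross(y,z),y,z])
    print("t",s["time"],"shift cm",(R.inv().apply(np.array(X)-s["tcp_pos"])*100).round(2),"rot",np.degrees((R.inv()*T).as_rotvec()).round(1),
     "tcp",np.round(s["tcp_pos"],4),"F",np.round(s["contact_force"],1),"w",round(s["grip_width"],3),"q",np.round(s["joint_pos"],2))
E
python3 - <<'E'
from h import *
I={n:np.load(f"pics/{n}0.npz") for n in("scene","top")}
def rect(n,poly,z):
    P=np.array([plane(n,q,z)[:2]*1000 for q in poly],np.float32); return cv2.minAreaRect(P)
for n,(kx,ky),(bx,by) in(("scene",(315,271),(276,213)),("top",(275.5,218.5),(404,249))):
    p=I[n]["p"]; h=hsv(p)
    # keyhole hull
    m=(cv2.inRange(h,(8,70,40),(32,255,255))>0); w=np.zeros_like(m); w[int(ky)-14:int(ky)+14,int(kx)-20:int(kx)+20]=1; m&=w
    v,u=np.nonzero(m); H=cv2.convexHull(np.c_[u,v].astype(np.float32))[:,0]
    print(n,"key",H.min(0),H.max(0),rect(n,H,.1))
    # block top: white
    w=np.zeros_like(m); w[int(by)-25:int(by)+25,int(bx)-25:int(bx)+25]=1
    V=h[:,:,2].astype(int); print("V block",V[int(by)+ (10 if n=="top" else 7),int(bx)-12:int(bx)+14])
    m=w&(V>165)&(h[:,:,1]<60); v,u=np.nonzero(m)
    if len(u)>20: H=cv2.convexHull(np.c_[u,v].astype(np.float32))[:,0]; print("block",len(u),H.min(0),H.max(0),rect(n,H,.05))
    m=blue(p);w=np.zeros_like(m); w[int(by)-22:int(by)+18,int(bx)-18:int(bx)+18]=1; v,u=np.nonzero(m&w);print("blue",u.min(),u.max(),v.min(),v.max(),u.mean(),v.mean())
    if n=="top": ut=(u.mean(),v.mean())
    else: us=(u.mean(),v.mean())
print("wing tri",tri(us,ut))
print("key from posts", )
a,b=tri((218.6,265),(322.5,144.1)),tri((277.6,333),(218.7,149.8)); print(a,b)
go([.446,-.240,.16],95)
E
```

```text
scene key [306. 267.] [322. 275.] ((527.1967163085938, 98.60126495361328), (15.880420684814453, 40.21078109741211), 87.43669891357422)
V block [ 88  88  88  87  88  91 110 130 131 119 110 113 115 115 116 115 114 114
 114 115 114 115 115 116 115 115]
blue 258 280 191 211 272.22352941176473 200.38823529411764
top key [272. 211.] [278. 225.] ((528.327880859375, 99.84262084960938), (15.55296802520752, 36.67070388793945), 89.8302230834961)
V block [ 87  78  99 137 163 168 170 169 169 170 169 169 170 170 170 169 169 168
 168 168 168 168 168 153 112  91]
block 221 [394. 237.] [414. 262.] ((446.71063232421875, -242.7135009765625), (66.3453598022461, 48.38032913208008), 4.678545951843262)
blue 404 410 243 254 406.96491228070175 248.8421052631579
wing tri (array([ 0.44978219, -0.24534527,  0.08832644]), np.float64(0.009776355783723338))
key from posts
(array([ 0.71718568, -0.02505933,  0.1189474 ]), np.float64(9.675253575774649e-06)) (array([0.70447848, 0.24301346, 0.11873803]), np.float64(9.067847660032873e-05))
t 0.1 shift cm [-50.15 -64.53   8.84] rot [ -0.1  -0.  -25.2] tcp [0.1983 0.539  0.2472] F [-0.4  0.   0. ] w 0.997 q [ 1.07  0.21  1.54 -0.    1.39 -0.15]
```

```bash
python3 -m inch '[[[-1.8,-2.3,0.2,0,0,0,100],[-3.6,-4.6,0.5,0,0,0,100],[-3.6,-4.6,0.5,0,0,0,100],[-3.6,-4.6,0.5,0,0,0,100],[-3.6,-4.6,0.5,0,0,0,100],[-3.6,-4.6,0.5,0,0,0,100],[-3.6,-4.6,0.5,0,0,0,100],[-3.6,-4.6,0.5,0,0,0,100],[-3.6,-4.6,0.5,0,0,0,100],[-3.6,-4.6,0.5,0,0,0,100],[-3.6,-4.6,0.5,0,0,0,100],[-3.6,-4.6,0.5,0,0,0,100],[-3.6,-4.6,0.5,0,0,0,100],[-3.6,-4.6,0.5,0,0,0,100],[-1.8,-2.3,0,0,0,0,100],[0,0,0,0,0,-8.4,100],[0,0,0,0,0,-8.4,100],[0,0,0,0,0,-8.4,100],[0,0,0,0,0,0,100]]]' 40; python3 - <<'E'
from h import *
go([.447,-.242,.081],94.7)
E
```

```text
time: 2.48
tcp_pos: [0.4488, -0.2387, 0.1808]
tcp_rot: [0.134, -3.138, -0.001]
contact_force: [-0.1, -0.5, -0.8]
grip_width: 1.0
grasp_force: 0.0
t 2.475 shift cm [ 0.2  -0.32  9.98] rot [ 0.  -0.   0.2] tcp [ 0.4488 -0.2387  0.1808] F [-0.1 -0.5 -0.8] w 1.0 q [-0.66  0.13  1.77  0.    1.24 -2.32]
```

```bash
python3 -m inch '[[[0.2,-0.3,2,0,0,0.2,50],[0,0,3,0,0,0,50],[0,0,3,0,0,0,50],[0,0,1.5,0,0,0,50],[0,0,0.8,0,0,0,50],[0,0,0,0,0,0,10],[0,0,0,0,0,0,5],[0,0,0,0,0,0,5],[0,0,0,0,0,0,5],[0,0,0,0,0,0,5]]]' 40; python3 - <<'E'
from h import *
go([.447,-.242,.077],94.7)
p,d=robot.capture("scene"); a,b=proj("scene",np.array([.447,-.242,.08])).astype(int)
cv2.imwrite("pics/g1.png",cv2.resize(p[b-45:b+45,a-60:a+60,::-1],None,fx=6,fy=6,interpolation=cv2.INTER_CUBIC))
E
```

```text
time: 3.72
tcp_pos: [0.448, -0.2425, 0.0792]
tcp_rot: [-0.131, 3.137, -0.002]
contact_force: [0.8, 0.8, 4.5]
grip_width: 0.157
grasp_force: 42.2
t 3.725 shift cm [0.1  0.06 0.22] rot [-0.1  0.1  0.1] tcp [ 0.448  -0.2425  0.0792] F [0.8 0.8 4.5] w 0.157 q [-0.67  0.28  1.84  0.    1.02 -2.32]
```

View pics/g1.png

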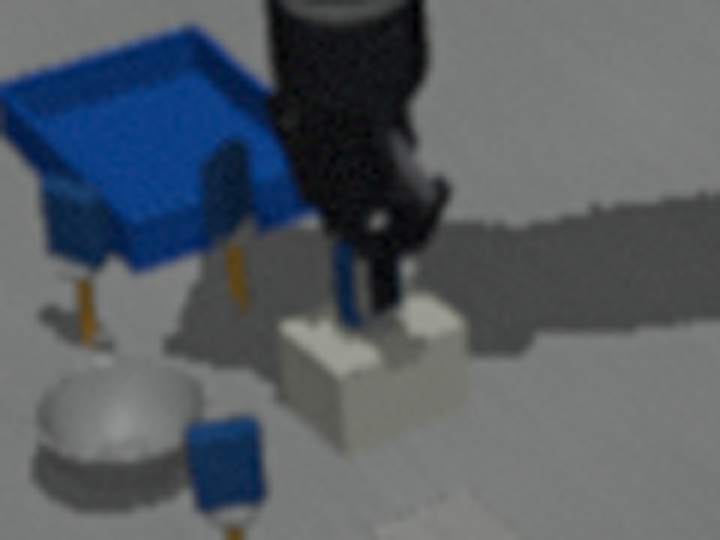

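Pin is pinched in its block (wing around crop (365,280)). Lift and carry to above the keyhole.

```bash
python3 -m inch '[[[0,0,-1,0,0,0,5],[0,0,-2,0,0,0,5],[0,0,-3,0,0,0,5],[0,0,-4,0,0,0,5],[0,0,-2.5,0,0,0,5],[-0.7,2.1,0,0,0,0,5],[-1.3,4.2,0,0,0,0,5],[-1.3,4.2,0,0,0,0,5],[-1.3,4.2,0,0,0,0,5],[-1.3,4.2,0,0,0,0,5],[-1.3,4.2,0,0,0,0,5],[-1.3,4.2,0,0,0,0,5],[-1.3,4.2,0,0,0,0,5],[-0.9,1.9,0,0,0,2,5],[0,0,0,0,0,0,5],[0,0,0,0,0,0,5],[0,0,0,0,0,0,5]]]' 60; python3 - <<'E'
from h import *
go([.5275,.099,.20],92.7)
K=np.array([.5275,.099,.1])
o=np.zeros((600,800,3),np.uint8)
for i,n in enumerate(("scene","top")):
    p,d=robot.capture(n); np.savez(f"pics/{n}2.npz",p=p,d=d); a,b=proj(n,K+[0,0,.06]).astype(int)
    o[:,400*i:400*i+400]=cv2.resize(p[b-45:b+45,a-30:a+30,::-1],(400,600),interpolation=cv2.INTER_CUBIC); print(n,"crop origin",a-30,b-45, "key",proj(n,K))
cv2.imwrite("pics/k1.png",o)
E
```

```text
time: 5.9
tcp_pos: [0.5258, 0.0988, 0.2032]
tcp_rot: [0.075, -3.14, 0.0]
contact_force: [0.2, -0.6, -1.1]
grip_width: 0.153
grasp_force: 58.8
t 5.9 shift cm [-0.17  0.02  0.32] rot [-0. -0.  0.] tcp [0.5258 0.0988 0.2032] F [ 0.2 -0.6 -1.1] w 0.153 q [ 0.02  0.16  1.69 -0.    1.29 -1.59]
scene crop origin 283 206 key [313.74523954 270.82002844]
top crop origin 243 169 key [275.32283224 218.30767195]
```

View pics/k1.png

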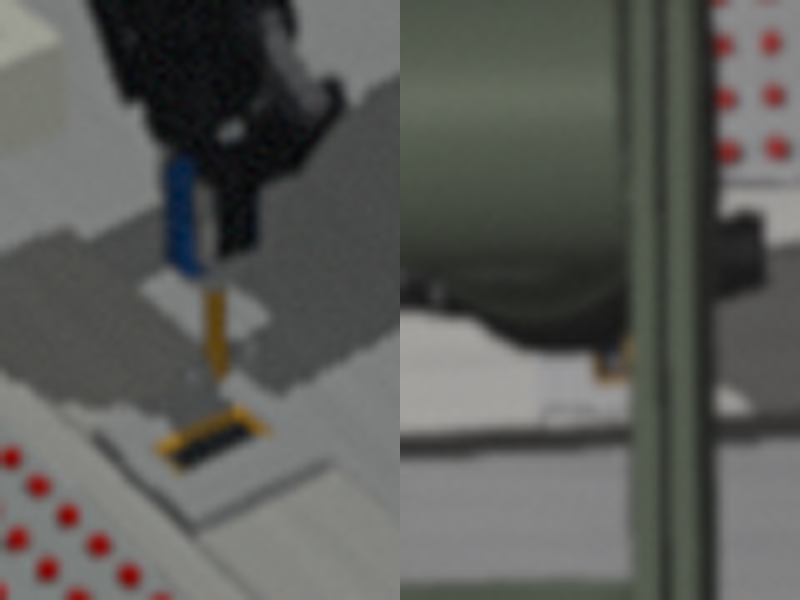

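The scene view shows the upright pin (stem at crop (216,335)) over the machine and the brass keyhole rim fully visible, centred at crop (213,438), i.e. scene ≈(315,271.7). Measure both precisely.

```bash
python3 - <<'E'
from h import *
p=np.load("pics/scene2.npz")["p"]; h=hsv(p)
m=(cv2.inRange(h,(8,70,40),(32,255,255))>0)
s=np.zeros_like(m); s[264:280,303:327]=1; v,u=np.nonzero(m&s)
for z in(.1,):
    P=np.array([plane("scene",q,z)[:2]*1000 for q in cv2.convexHull(np.c_[u,v].astype(np.float32))[:,0]],np.float32); print("rim",cv2.minAreaRect(P),len(u), u.min(),u.max(),v.min(),v.max())
T=robot.state()["tcp_pos"]
s[:]=0; s[248:263,308:324]=1; v,u=np.nonzero(m&s)
f=np.polyfit(v,u,1)
for zz in (-.04,-.05,-.06):
    q=proj("scene",T+[0,0,zz]); print("stem exp",q,"seen u",np.polyval(f,q[1]))
c=proj("scene",T+[0,0,-.05]); print("du/dx per mm",proj("scene",T+[.001,0,-.05])-c,"du/dy",proj("scene",T+[0,.001,-.05])-c)
E
```

```text
rim ((527.1689453125, 97.98112487792969), (17.12191390991211, 40.21078109741211), 87.43669891357422) 54 306 322 267 275
stem exp [313.73144079 249.78673787] seen u 314.9140734162678
stem exp [313.81524919 253.15526013] seen u 314.9625046859975
stem exp [313.89823032 256.49053146] seen u 315.01045788709115
du/dx per mm [-0.36262117  0.14689381] du/dy [0.22722889 0.22208432]
```

```bash
python3 -m inch '[[[-0.42,0,1,0,0,0,5],[0,0,1,0,0,0,5],[0,0,0,0,0,0,5],[0,0,0,0,0,0,5],[0,0,0,0,0,0,5]]]'; python3 - <<'E'
from h import *
go([.530,.0988,.183],92.7)
p,d=robot.capture("scene")
cv2.imwrite("pics/k2.png",cv2.resize(p[235:285,285:350,::-1],(780,600),interpolation=cv2.INTER_CUBIC))
E
```

```text
time: 6.62
tcp_pos: [0.5306, 0.1, 0.1836]
tcp_rot: [-0.077, 3.14, -0.0]
contact_force: [-0.3, -0.7, -0.7]
grip_width: 0.156
grasp_force: 58.8
t 6.625 shift cm [ 0.07 -0.11  0.06] rot [-0.   0.   0.1] tcp [0.5306 0.1    0.1836] F [-0.3 -0.7 -0.7] w 0.156 q [ 0.03  0.19  1.7  -0.    1.25 -1.59]
```

View pics/k2.png

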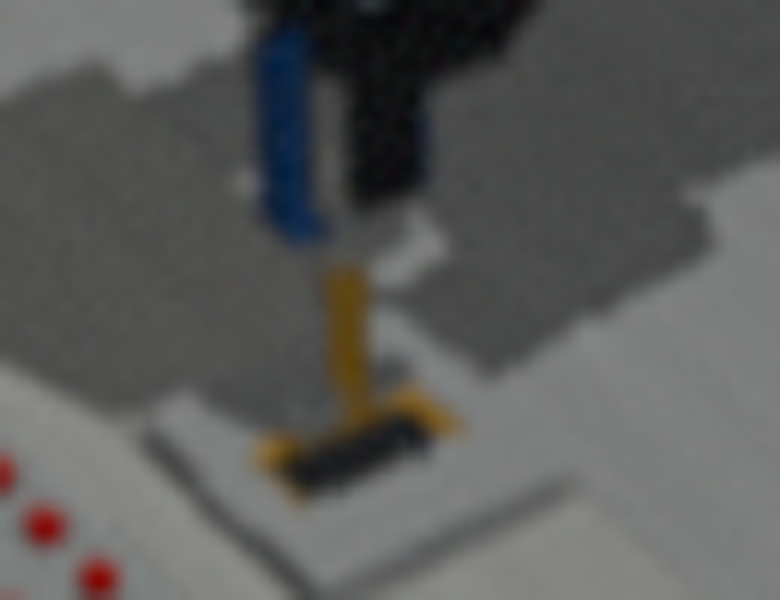

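Stem foot (crop (356,410)) is just above the slot, centred at crop (357,450), in line. Now insert gently.

```bash
python3 -m inch '[[[0,-0.1,0.2,0,0,0,5],[0,0,0.2,0,0,0,5],[0,0,0.2,0,0,0,5],[0,0,0.2,0,0,0,5],[0,0,0.2,0,0,0,5],[0,0,0,0,0,0,5]]]'; echo; python3 -m inch '[[[0,0,0.1,0,0,0,5],[0,0,0.1,0,0,0,5],[0,0,0,0,0,0,5]]]'; echo; python3 -m inch '[[[0,0,0.1,0,0,0,5],[0,0,0.1,0,0,0,5],[0,0,0,0,0,0,5]]]'
```

```text
time: 7.42
tcp_pos: [0.5302, 0.0989, 0.173]
tcp_rot: [0.076, -3.14, -0.0]
contact_force: [-0.6, 1.4, -0.9]
grip_width: 0.156
grasp_force: 58.8

time: 7.8
tcp_pos: [0.5303, 0.0989, 0.1712]
tcp_rot: [0.076, -3.141, 0.0]
contact_force: [0.2, 0.1, -1.2]
grip_width: 0.156
grasp_force: 58.8

time: 8.18
tcp_pos: [0.5303, 0.0989, 0.1692]
tcp_rot: [0.076, -3.14, -0.0]
contact_force: [0.3, -0.8, -1.6]
grip_width: 0.157
grasp_force: 58.8
```

```bash
python3 -m inch '[[[0,0,0.1,0,0,0,5],[0,0,0.1,0,0,0,5],[0,0,0.1,0,0,0,5],[0,0,0,0,0,0,5]]]'; echo; python3 -m inch '[[[0,0,0.1,0,0,0,5],[0,0,0.1,0,0,0,5],[0,0,0.1,0,0,0,5],[0,0,0,0,0,0,5]]]'; echo; python3 -m inch '[[[0,0,0.1,0,0,0,5],[0,0,0.1,0,0,0,5],[0,0,0.1,0,0,0,5],[0,0,0,0,0,0,5]]]'
```

```text
time: 8.68
tcp_pos: [0.5303, 0.0989, 0.1661]
tcp_rot: [0.076, -3.14, 0.0]
contact_force: [0.3, 0.8, -1.9]
grip_width: 0.152
grasp_force: 58.8

time: 9.18
tcp_pos: [0.5303, 0.0989, 0.1632]
tcp_rot: [0.076, -3.14, 0.0]
contact_force: [-0.4, -0.3, -1.5]
grip_width: 0.159
grasp_force: 58.8

time: 9.68
tcp_pos: [0.5303, 0.0989, 0.1601]
tcp_rot: [0.076, -3.14, 0.0]
contact_force: [-0.2, -1.3, -0.1]
grip_width: 0.152
grasp_force: 58.8
```

```bash
python3 -m inch '[[[0,0,0.1,0,0,0,5],[0,0,0.1,0,0,0,5],[0,0,0.1,0,0,0,5],[0,0,0,0,0,0,5],[0,0,0,0,0,0,5]]]'; echo; python3 -m inch '[[[0,0,0.1,0,0,0,5],[0,0,0.1,0,0,0,5],[0,0,0,0,0,0,5],[0,0,0,0,0,0,5]]]'
```

```text
time: 10.3
tcp_pos: [0.5304, 0.0989, 0.1573]
tcp_rot: [-0.076, 3.141, 0.0]
contact_force: [1.2, 0.6, -1.5]
grip_width: 0.159
grasp_force: 58.8

time: 10.8
tcp_pos: [0.5304, 0.0989, 0.1553]
tcp_rot: [0.076, -3.141, 0.0]
contact_force: [-0.5, -0.5, -1.5]
grip_width: 0.158
grasp_force: 58.8
```

```bash
python3 -m inch '[[[0,0,0.1,0,0,0,5],[0,0,0.1,0,0,0,5],[0,0,0.1,0,0,0,5],[0,0,0,0,0,0,5],[0,0,0,0,0,0,5]]]'; echo; python3 -m inch '[[[0,0,0.1,0,0,0,5],[0,0,0.1,0,0,0,5],[0,0,0.1,0,0,0,5],[0,0,0,0,0,0,5],[0,0,0,0,0,0,5]]]'; echo; python3 -m inch '[[[0,0,0.1,0,0,0,5],[0,0,0.1,0,0,0,5],[0,0,0.1,0,0,0,5],[0,0,0,0,0,0,5],[0,0,0,0,0,0,5]]]'
```

```text
time: 11.42
tcp_pos: [0.5304, 0.0989, 0.1523]
tcp_rot: [0.076, -3.141, 0.0]
contact_force: [0.8, -0.1, -1.1]
grip_width: 0.154
grasp_force: 58.8

time: 12.05
tcp_pos: [0.5304, 0.0989, 0.1493]
tcp_rot: [0.076, -3.141, -0.0]
contact_force: [-0.0, 0.4, -1.6]
grip_width: 0.156
grasp_force: 58.8

time: 12.68
tcp_pos: [0.5304, 0.0989, 0.1464]
tcp_rot: [-0.076, 3.141, -0.0]
contact_force: [-0.7, 0.7, -0.0]
grip_width: 0.156
grasp_force: 58.8
```

```bash
python3 -m inch '[[[0,0,0.1,0,0,0,5],[0,0,0.1,0,0,0,5],[0,0,0,0,0,0,5],[0,0,0,0,0,0,5]]]'; echo; python3 -m inch '[[[0,0,0.1,0,0,0,5],[0,0,0.1,0,0,0,5],[0,0,0,0,0,0,5],[0,0,0,0,0,0,5]]]'; echo; python3 -m inch '[[[0,0,0.1,0,0,0,5],[0,0,0.1,0,0,0,5],[0,0,0,0,0,0,5],[0,0,0,0,0,0,5]]]'
```

```text
time: 13.18
tcp_pos: [0.5305, 0.0989, 0.1445]
tcp_rot: [-0.076, 3.14, -0.0]
contact_force: [-0.5, -0.9, 2.2]
grip_width: 0.161
grasp_force: 59.1

time: 13.68
tcp_pos: [0.5306, 0.0989, 0.1425]
tcp_rot: [-0.076, 3.14, 0.0]
contact_force: [-1.7, -1.0, 4.6]
grip_width: 0.158
grasp_force: 59.4

time: 14.18
tcp_pos: [0.5306, 0.0989, 0.1408]
tcp_rot: [-0.076, 3.14, -0.0]
contact_force: [-2.2, -0.2, 6.4]
grip_width: 0.155
grasp_force: 59.8
```

Spring found at TCP z ≈ 0.1465; clear at ≈0.137, stop at ≈0.135.

```bash
python3 -m inch '[[[0,0,0.1,0,0,0,5],[0,0,0.1,0,0,0,5],[0,0,0.1,0,0,0,5],[0,0,0.1,0,0,0,5],[0,0,0,0,0,0,5],[0,0,0,0,0,0,5]]]'; echo; python3 -m inch '[[[0,0,0.05,0,0,0,5],[0,0,0.05,0,0,0,5],[0,0,0,0,0,0,5],[0,0,0,0,0,0,5]]]'
```

```text
time: 14.92
tcp_pos: [0.5308, 0.0989, 0.1376]
tcp_rot: [-0.076, 3.14, -0.0]
contact_force: [-4.1, -0.2, 11.0]
grip_width: 0.159
grasp_force: 60.3

time: 15.42
tcp_pos: [0.5308, 0.099, 0.1368]
tcp_rot: [-0.077, 3.14, -0.0]
contact_force: [-3.7, 0.3, 11.9]
grip_width: 0.157
grasp_force: 60.4
```

```bash
python3 -m inch '[[[0.1,0,0.05,0,0,0,5],[0,0,0.05,0,0,0,5],[0,0,0,0,0,0,5],[0,0,0,0,0,0,5]]]'; echo;  python3 -m inch '[[[0,0,0.05,0,0,0,5],[0,0,0,0,0,0,5],[0,0,0,0,0,0,5]]]'
```

```text
time: 15.92
tcp_pos: [0.5305, 0.0989, 0.1363]
tcp_rot: [-0.076, 3.138, 0.0]
contact_force: [-2.7, 0.1, 12.4]
grip_width: 0.159
grasp_force: 60.6

time: 16.3
tcp_pos: [0.5306, 0.0989, 0.1359]
tcp_rot: [-0.076, 3.138, 0.0]
contact_force: [-2.7, -0.2, 12.3]
grip_width: 0.158
grasp_force: 60.6
```

```bash
python3 -m inch '[[[0.1,0,0.05,0,0,0,5],[0,0,0.05,0,0,0,5],[0,0,0,0,0,0,5],[0,0,0,0,0,0,5]]]'; python3 - <<'E'
from h import *
go([.530,.0988,.136],92.7); s=robot.state(); print(s["torque"])
E
```

```text
time: 16.8
tcp_pos: [0.5303, 0.0989, 0.1353]
tcp_rot: [-0.076, 3.136, 0.0]
contact_force: [-1.5, 0.4, 13.5]
grip_width: 0.161
grasp_force: 60.8
t 16.8 shift cm [ 0.04 -0.01 -0.07] rot [-0.   0.3  0.1] tcp [0.5303 0.0989 0.1353] F [-1.5  0.4 13.5] w 0.161 q [ 0.02  0.25  1.74  0.    1.15 -1.6 ]
[0.00172579 0.5780838  0.03892575]
```

```bash
python3 -m inch '[[[0,-0.026,0,0,0,6,5],[0,-0.026,0,0,0,6,5],[0,-0.026,0,0,0,6,5],[0,-0.026,0,0,0,6,5],[0,0,0,0,0,0,5]]]'; python3 - <<'E'
from h import *
go([.530,.0988,.136],2.7); s=robot.state(); print(s["torque"])
E
```

```text
time: 17.42
tcp_pos: [0.5313, 0.0978, 0.1358]
tcp_rot: [0.578, 3.081, 0.002]
contact_force: [-1.0, -0.1, 12.5]
grip_width: 0.157
grasp_force: 60.9
t 17.425 shift cm [ 0.16  0.04 -0.02] rot [ 0.4  0.2 66. ] tcp [0.5313 0.0978 0.1358] F [-1.  -0.1 12.5] w 0.157 q [ 0.02  0.25  1.74  0.    1.15 -1.18]
[0.01042942 0.13406611 0.01102413]
```

```bash
python3 -m inch '[[[0,-0.026,0.05,0,0,6,5],[0,-0.026,0,0,0,6,5],[0,-0.026,0,0,0,6,5],[0,-0.026,0,0,0,6,5],[0,-0.026,0,0,0,6,5],[0,0,0,0,0,0,5]]]'; echo; python3 -m inch '[[[0,-0.026,0,0,0,6,5],[0,-0.026,0,0,0,6,5],[0,-0.026,0,0,0,6,5],[0,0,0,0,0,0,5]]]'; python3 - <<'E'
from h import *
go([.530,.0988,.136],2.7); s=robot.state(); print(s["torque"])
E
```

```text
time: 18.18
tcp_pos: [0.5311, 0.097, 0.1356]
tcp_rot: [1.356, 2.826, 0.007]
contact_force: [-0.7, 0.6, 13.6]
grip_width: 0.157
grasp_force: 60.9

time: 18.68
tcp_pos: [0.5306, 0.0967, 0.1356]
tcp_rot: [1.781, 2.579, 0.009]
contact_force: [-1.0, 0.6, 12.8]
grip_width: 0.154
grasp_force: 60.9
t 18.675 shift cm [ 0.22  0.02 -0.04] rot [ 0.5  0.1 18. ] tcp [0.5306 0.0967 0.1356] F [-1.   0.6 12.8] w 0.154 q [ 0.02  0.25  1.74  0.    1.14 -0.34]
[ 0.23080545 -0.03927585  0.00119214]
```

```bash
python3 -m inch '[[[0,-0.026,0,0,0,6,5],[0,-0.026,0,0,0,6,5],[0,-0.026,0,0,0,6,5],[0,0,0,0,0,0,5]]]'; echo; python3 -m inch '[[[0,0,-0.1,0,0,0,5],[0,0,-0.1,0,0,0,5],[0,0,-0.1,0,0,0,5],[0,0,-0.1,0,0,0,5],[0,0,0,0,0,0,5],[0,0,0,0,0,0,5]]]'; python3 - <<'E'
from h import *
go([.530,.0988,.136],2.7); s=robot.state(); print(s["torque"])
E
```

```text
time: 19.18
tcp_pos: [0.5299, 0.0965, 0.1357]
tcp_rot: [2.164, 2.27, 0.011]
contact_force: [0.5, 0.9, 13.4]
grip_width: 0.165
grasp_force: 60.9

time: 19.92
tcp_pos: [0.5298, 0.0965, 0.139]
tcp_rot: [2.163, 2.27, 0.011]
contact_force: [2.1, 1.1, 9.4]
grip_width: 0.152
grasp_force: 60.2
t 19.925 shift cm [0.23 0.03 0.3 ] rot [ 0.5 -0.   0.1] tcp [0.5298 0.0965 0.139 ] F [2.1 1.1 9.4] w 0.152 q [ 0.02  0.24  1.74  0.    1.15 -0.03]
[ 0.25230856 -0.33468726  0.01526987]
```

```bash
python3 -m inch '[[[0,0,-0.1,0,0,0,5],[0,0,-0.1,0,0,0,5],[0,0,0,0,0,0,5],[0,0,0,0,0,0,5]]]'; echo; python3 -m inch '[[[0,0,-0.1,0,0,0,5],[0,0,-0.05,0,0,0,5],[0,0,0,0,0,0,5],[0,0,0,0,0,0,5]]]'; echo; python3 -m inch '[[[0,0,-0.1,0,0,0,5],[0,0,0,0,0,0,5],[0,0,0,0,0,0,5]]]'; python3 - <<'E'
from h import *
go([.530,.0988,.136],2.7); s=robot.state(); print(s["torque"])
E
```

```text
time: 20.42
tcp_pos: [0.5297, 0.0965, 0.1406]
tcp_rot: [2.163, 2.27, 0.011]
contact_force: [2.4, 1.1, 7.4]
grip_width: 0.154
grasp_force: 59.9

time: 20.92
tcp_pos: [0.5294, 0.0965, 0.1417]
tcp_rot: [2.163, 2.271, 0.01]
contact_force: [2.0, 0.7, 5.5]
grip_width: 0.157
grasp_force: 59.8

time: 21.3
tcp_pos: [0.5284, 0.0964, 0.1421]
tcp_rot: [2.165, 2.272, 0.007]
contact_force: [2.8, 2.1, 5.7]
grip_width: 0.161
grasp_force: 59.8
t 21.3 shift cm [0.23 0.17 0.61] rot [ 0.3 -0.   0.1] tcp [0.5284 0.0964 0.1421] F [2.8 2.1 5.7] w 0.161 q [ 0.02  0.24  1.74  0.    1.16 -0.03]
[ 0.26430417 -0.62289612 -0.02756507]
```

```bash
python3 -m inch '[[[0,-0.1,-0.05,0,0,0,5],[0,0,0,0,0,0,5],[0,0,0,0,0,0,5]]]'; echo; python3 -m inch '[[[0,0,-0.05,0,0,0,5],[0,0,0,0,0,0,5],[0,0,0,0,0,0,5]]]'; echo;  python3 -m inch '[[[0,0,-0.1,0,0,0,5],[0,0,0,0,0,0,5],[0,0,0,0,0,0,5]]]'; python3 - <<'E'
from h import *
go([.530,.0988,.136],2.7); s=robot.state(); print(s["torque"])
E
```

```text
time: 21.68
tcp_pos: [0.5267, 0.0963, 0.1422]
tcp_rot: [2.165, 2.273, 0.005]
contact_force: [2.1, 2.2, 5.8]
grip_width: 0.16
grasp_force: 59.8

time: 22.05
tcp_pos: [0.5262, 0.0963, 0.1424]
tcp_rot: [2.166, 2.274, 0.003]
contact_force: [2.9, 0.9, 6.3]
grip_width: 0.157
grasp_force: 59.8

time: 22.42
tcp_pos: [0.5259, 0.0962, 0.1427]
tcp_rot: [2.166, 2.274, 0.003]
contact_force: [5.5, 2.1, 1.7]
grip_width: 0.159
grasp_force: 58.9
t 22.425 shift cm [0.24 0.42 0.67] rot [ 0.1 -0.   0.1] tcp [0.5259 0.0962 0.1427] F [5.5 2.1 1.7] w 0.159 q [ 0.02  0.23  1.74  0.    1.16 -0.03]
[ 0.41511178 -1.06820596 -0.00872575]
```

```bash
python3 -m inch '[[[0,0.1,0,0,0,0,5],[0,0.1,0,0,0,0,5],[0,0,0,0,0,0,5],[0,0,0,0,0,0,5]]]'; echo; python3 - <<'E'
from h import *
go([.530,.0988,.136],2.7); s=robot.state(); print(s["torque"])
E
```

```text
time: 22.92
tcp_pos: [0.5265, 0.0962, 0.1425]
tcp_rot: [-2.166, -2.274, 0.002]
contact_force: [0.4, 1.8, 3.4]
grip_width: 0.16
grasp_force: 59.6

t 22.925 shift cm [0.24 0.37 0.65] rot [-0.1 -0.   0.1] tcp [0.5265 0.0962 0.1425] F [0.4 1.8 3.4] w 0.16 q [ 0.02  0.24  1.74  0.    1.17 -0.03]
[ 0.48703791 -0.16000219  0.01866153]
```

```bash
python3 -m inch '[[[0.1,0,-0.05,0,0,0,5],[0,0,-0.05,0,0,0,5],[0,0,0,0,0,0,5],[0,0,0,0,0,0,5]]]'; echo; python3 - <<'E'
from h import *
go([.530,.0988,.136],2.7); s=robot.state(); print(s["torque"])
p,d=robot.capture("scene")
cv2.imwrite("pics/k3.png",cv2.resize(p[220:285,275:355,::-1],(738,600),interpolation=cv2.INTER_CUBIC))
E
```

```text
time: 23.42
tcp_pos: [0.5265, 0.0966, 0.143]
tcp_rot: [-2.166, -2.274, 0.003]
contact_force: [1.5, -1.6, -3.1]
grip_width: 0.158
grasp_force: 58.7

t 23.425 shift cm [0.2  0.36 0.7 ] rot [-0.1  0.1  0.1] tcp [0.5265 0.0966 0.143 ] F [ 1.5 -1.6 -3.1] w 0.158 q [ 0.02  0.24  1.74 -0.    1.17 -0.03]
[-0.25283227 -0.2867223  -0.00809789]
```

View pics/k3.png

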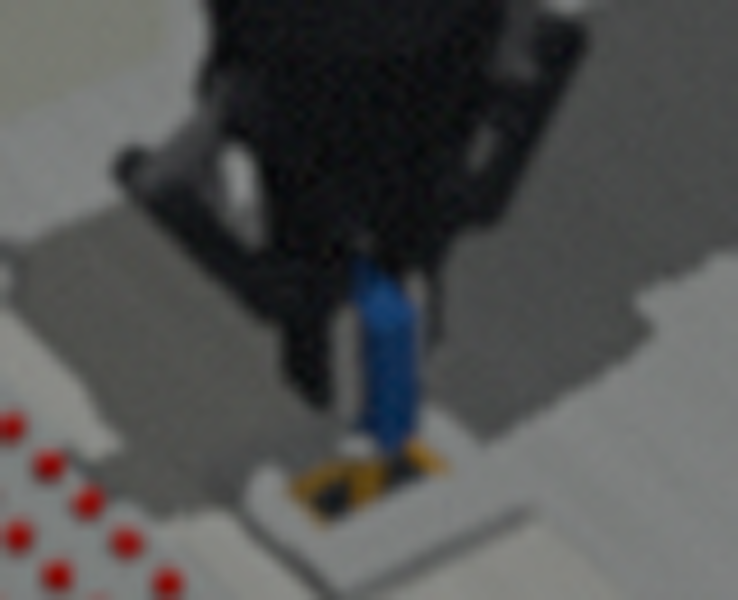

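The wing stands crosswise over the slot (crop (390,360)), stem in the slot, and the upward pull does not raise it: it is locked. Release and withdraw.

```bash
python3 -m inch '[[[0,0,0.02,0,0,0,20],[0,0,0,0,0,0,25],[0,0,0,0,0,0,40],[0,0,0,0,0,0,50],[0,0,0,0,0,0,50],[0,0,0,0,0,0,50]]]' 20; echo; python3 -m inch '[[[0,0,-0.5,0,0,0,50],[0,0,-1.5,0,0,0,50],[0,0,-3,0,0,0,50],[0,0,-4,0,0,0,50],[0,0,-4,0,0,0,50],[0,-2,-1,0,0,0,50],[0,-4,0,0,0,0,50],[0,-4,0,0,0,0,50],[-4,-2,0,0,0,0,50],[-5,0,0,0,0,0,50],[-5,0,0,0,0,0,50],[-5,0,0,0,0,0,50],[0,0,0,0,0,0,50],[0,0,0,0,0,0,50]]]'; python3 - <<'E'
from h import *
o=np.zeros((600,800,3),np.uint8); K=np.array([.5275,.099,.14])
for i,n in enumerate(("scene","top")):
    p,d=robot.capture(n); a,b=proj(n,K).astype(int)
    o[:,400*i:400*i+400]=cv2.resize(p[b-45:b+45,a-30:a+30,::-1],(400,600),interpolation=cv2.INTER_CUBIC)
    m=blue(p); w=np.zeros_like(m); w[b-25:b+25,a-20:a+20]=1; P=pts(n,d,m&w); print(n,np.median(P,0),P.max(0),cv2.minAreaRect((P[:,:2]*1000).astype(np.float32)))
cv2.imwrite("pics/f.png",o)
E
```

```text
time: 24.22
tcp_pos: [0.5271, 0.0972, 0.1436]
tcp_rot: [-2.167, -2.275, -0.0]
contact_force: [-0.4, 0.3, -0.4]
grip_width: 0.499
grasp_force: 0.0

time: 25.98
tcp_pos: [0.4165, -0.0982, 0.2843]
tcp_rot: [2.167, 2.274, 0.001]
contact_force: [-0.4, 0.7, -0.2]
grip_width: 0.499
grasp_force: 0.0
scene [0.53273197 0.10820782 0.14999201] [0.53724055 0.11907987 0.1655733 ] ((529.4534912109375, 102.55087280273438), (15.257501602172852, 32.9715690612793), 2.619922161102295)
top [0.52628256 0.09672726 0.16189113] [0.53207513 0.11169136 0.16523403] ((526.4736938476562, 97.10962677001953), (10.40506649017334, 29.094161987304688), 2.3059985637664795)
```

View pics/f.png

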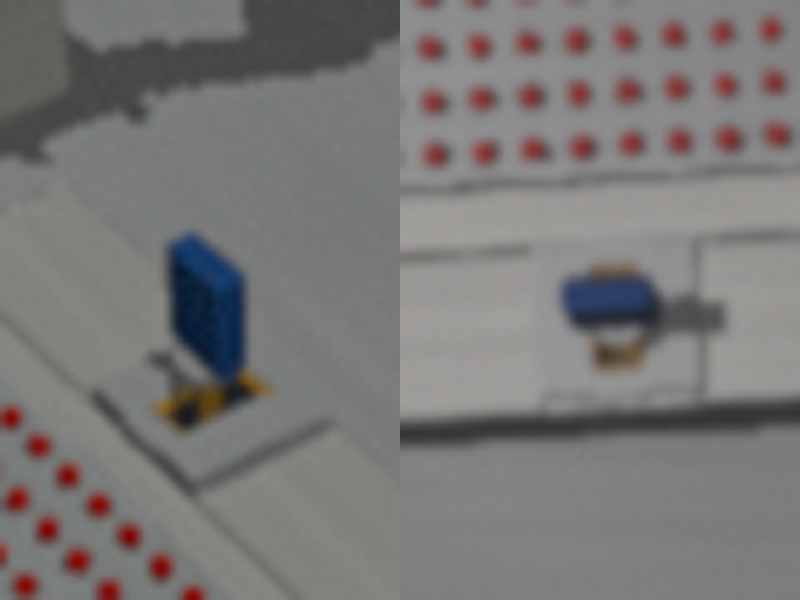

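The pin stands upright and crosswise to the slot: wing along y, 2.3–2.6° matching the machine's yaw, top at 0.163 m, as expected for the locked detent.

```bash
python3 -c "
from rig import robot
print(robot.job_done())"
```

```text
the job is handed in; nothing more can be done
None
```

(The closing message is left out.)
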